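# Complete the row of reagent bottles by size in the spill tray

### The job

Put the three amber bottles that stand on the bench into the steel spill tray with the two already there, so that all five stand upright in one straight row along the middle of the tray, in order of size from the smallest at one end to the largest at the other, with no more than 3 cm between neighbours. The middle size belongs between the two bottles in the tray, so make room for it by moving them apart. Set the glass down gently without dropping or knocking over any bottle, and leave the beaker, timer, clear bottle and carton where they are.

Things in the scene. Friction and masses are not known exactly. Their poses are not given: they have to be found in the camera images.
- tray: long shallow stainless-steel spill tray, fixed to the bench: 112 mm wide (its x) by 470 mm long (its y), rim 16 mm high (19 mm over the rolled edge), walls 3 mm, flat floor 3 mm above the bench. Origin at the centre of its underside; its y axis runs along the middle line of the tray, the line of the row.
- bottle30: the smallest of five, loose on the bench: amber glass bottle of 30 ml with a white screw cap and a paper label; body diameter 33 mm, height 80 mm over the cap, cap diameter 22 mm and 18 mm high (its underside 62 mm above the base, a narrower neck and a sloping shoulder below it), about 60 g. Origin at the centre of its underside, z up along its axis; round, so its yaw is of no account.
- bottle60: second smallest, loose, at the start standing in the tray almost touching the 250 ml bottle: amber glass bottle of 60 ml with a white screw cap and a paper label; body diameter 39 mm, height 95 mm over the cap, cap diameter 22 mm and 18 mm high (its underside 77 mm above the base, a narrower neck and a sloping shoulder below it), about 100 g. Origin at the centre of its underside, z up along its axis; round, so its yaw is of no account.
- bottle125: the middle size, loose on the bench: amber glass bottle of 125 ml with a white screw cap and a paper label; body diameter 48 mm, height 113 mm over the cap, cap diameter 25 mm and 18 mm high (its underside 95 mm above the base, a narrower neck and a sloping shoulder below it), about 170 g. Origin at the centre of its underside, z up along its axis; round, so its yaw is of no account.
- bottle250: second largest, loose, at the start standing in the tray almost touching the 60 ml bottle, on either side of it: amber glass bottle of 250 ml with a white screw cap and a paper label; body diameter 61 mm, height 138 mm over the cap, cap diameter 25 mm and 18 mm high (its underside 120 mm above the base, a narrower neck and a sloping shoulder below it), about 280 g. Origin at the centre of its underside, z up along its axis; round, so its yaw is of no account.
- bottle500: the largest, loose on the bench: amber glass bottle of 500 ml with a white screw cap and a paper label; body diameter 75 mm, height 170 mm over the cap, cap diameter 30 mm and 18 mm high (its underside 152 mm above the base, a narrower neck and a sloping shoulder below it), about 450 g. Origin at the centre of its underside, z up along its axis; round, so its yaw is of no account.
- beaker: empty clear-glass beaker, 48 mm across, 60 mm high, stands loose on the bench; not part of the row. Origin at the centre of its underside.
- timer: flat white bench timer with three coloured buttons, 50 x 62 mm and 24 mm high, loose on the bench; not part of the row. Origin at the centre of its underside.
- clear_bottle: clear-glass bottle with a blue cap, 56 mm in diameter, 104 mm high, loose on the bench; not part of the row. Origin at the centre of its underside.
- carton: upright small carton, blue below and yellow above, 42 x 42 mm and 135 mm high, loose on the bench; not part of the row. Origin at the centre of its underside.
There are look-alikes about, which are no part of the job. Leave any red look-alike of the bottle125 alone.

How it is judged:
By the outcome, as a careful person would: the job done as asked, in the order asked, and still so for the second after the job is handed in, with the robot touching nothing.
It also fails if it takes over 86 s, if anything falls off the work surface, if the arm or the gripper's body presses on something with over 40 N, if the wrist force passes 120 N, or if a joint passes its speed limit or range.

### The arm

A 6-joint arm with a two-finger parallel gripper is mounted at the origin on the work surface. World frame = base frame: x ahead of the robot, y to its left, z up, the work surface at z = 0. Lengths are in m, angles in rad, forces in N, time in s.
With the tool pointing down it reaches from about 0.25 to 0.725 m from the base axis. Payload 4 kg.
Tool frame: the origin (TCP) lies on the centre line of the jaws, within the pads' length; the fingertips stand ahead of it and the grasp point (between the pads) lies 11 mm behind it (bot.tip_extent is the z of the fingertips in the tool frame, in m); z points along the fingers, y is the direction in which the jaws open and shut (so a half turn about z gives the same grasp; the last joint's range is limited). The gripper opens to 85 mm and grips with 20 to 120 N. Pads are 22 mm wide; open, the fingers measure 114 mm over their backs; the gripper's body (76 mm by 85 mm) begins 54 mm behind the grasp point. The pads swing forward as they close: fully open they stand 13 mm farther back than shut.
Start: joints at [-1.241, 0.241, 0.005, 1.335, 0, 1.571], TCP at [0.162, -0.473, 0.199] pointing down, gripper open.
Joint ranges: [-2.72, 2.72], [-1.05, 1.87], [-1.09, 1.28], [-1.99, 2.15], [-1.42, 1.44], [-3.14, 3.14]. Speed limits (rad/s): [2.79, 2.79, 3.14, 3.14, 3.14, 3.14].

### API

Orientations are given as a unit quaternion [x, y, z, w].
In Python, from workcell import bot gives the robot as it stands.
- The arm moves only by the shell command python3 -m jog 'ROWS'. ROWS is JSON, a list that holds one entry, the list of rows, each a list of 7 numbers: the shift along the world's x, y, z in m, then the turn, a rotation vector about the world's x, y, z in degrees, then the closure in counts, from 0 (fully open) to 255 (shut). In form: [[[tx, ty, tz, ax, ay, az, fingers], ...]]. A call has 1 to 10 rows; each row is the pose to reach, as a shift and turn from the pose commanded when the call began; what a row does not reach only later rows make up. A row lasts 1/12 s, in which the tool goes at most 41.7 mm and 7.16 degrees, less where a joint would pass 70% of its speed; a pose out of reach is approached as far as the arm can. A call with a gripper value outside its range is refused whole. The fingers move at their own pace and stop on an object; the grip force is fixed at half the most. Time passes only in rows, so rows that repeat a pose let the fingers close. It gives the time, the measured TCP pose, the force and the opening at its end, in the units of the state.
- bot.get_obs(): the state, without advancing time (a new reading comes with each control period).
- bot.camera(name): name is "scene" or "top"; returns the picture (420x560x3 uint8, blue, green, red); there is no depth.
- bot.camera_model(name): a dict with "K" (3x3 intrinsics, pixels), "T" (4x4, takes a point from camera to world coordinates). Camera axes: x right, y down, z forward; pixel columns grow to the right and rows downward; lengths in m; the calibration is good to about 2 mm. A picture is of the moment at which its call begins. camera_model takes no time and is no camera call.
- bot.job_done(): hands the job in, once; it reports no verdict.
The state is a dict: "clock": time; "joint_pos": joint angles; "joint_vel": joint speeds; "tau": joint torques, N m; "eef_pos": TCP position; "tool_rot": TCP orientation; "ft_force": force on the tool from outside, world axes, zero at the start; "ft_torque": the same for the moment, N m; "grip_width": finger opening in m.
Only numpy, scipy, OpenCV 4.12 (cv2) and the standard library are available. Lean on these libraries where they do the work, as an engineer would, in place of code of your own. Each camera call takes 0.05 s, during which the arm holds its last target. There are 200 camera calls.

## Working session

There is one attempt and no reset: what is moved stays moved. The work goes in short steps, Python scripts to look and compute and a shell command to move; the robot and the scene stay as the last step left them, time stands still between calls to the robot, and variables do not carry over. Pictures are saved under pics/ and viewed, about 12 in all and at most 16, crops included, and the job is handed in when it is done.

```bash
mkdir -p pics; python3 - <<'E'
from workcell import bot
import cv2,numpy as np
for n in("top","scene"):
    im=bot.camera(n); cv2.imwrite(f"pics/{n}0.png",im); m=bot.camera_model(n); print(n,np.round(m["K"],1).tolist(),np.round(m["T"],4).tolist())
o=bot.get_obs();print(o["clock"],o["eef_pos"],o["tool_rot"],o["ft_force"],o["grip_width"],bot.tip_extent)
E
```

```text
top [[390.1, 0.0, 288.4], [0.0, 390.1, 215.2], [0.0, 0.0, 1.0]] [[-0.0003, -0.9919, 0.1273, 0.3514], [-0.9999, -0.0011, -0.011, 0.0024], [0.0111, -0.1273, -0.9918, 0.9609], [0.0, 0.0, 0.0, 1.0]]
scene [[449.8, 0.0, 284.0], [0.0, 449.8, 212.8], [0.0, 0.0, 1.0]] [[-0.8932, 0.2865, -0.3465, 0.912], [0.4493, 0.5996, -0.6623, 0.7971], [0.018, -0.7473, -0.6642, 0.8555], [0.0, 0.0, 0.0, 1.0]]
0.1 [ 0.16172608 -0.47245284  0.19860914] [ 9.86432941e-01  1.64161975e-01 -1.59220887e-04 -9.34996311e-04] [-0.50093921 -0.42377592  0.33227511] 0.08535462081892198 0.008
```

View pics/top0.png

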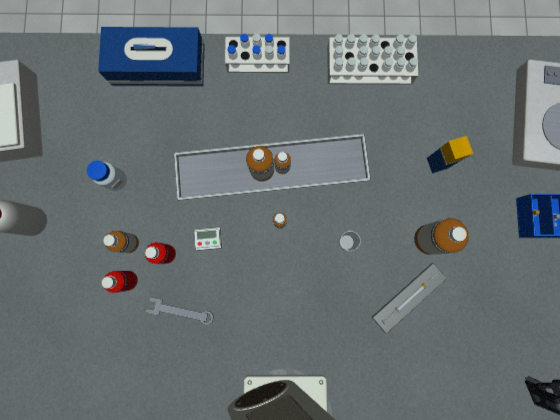

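View pics/scene0.png

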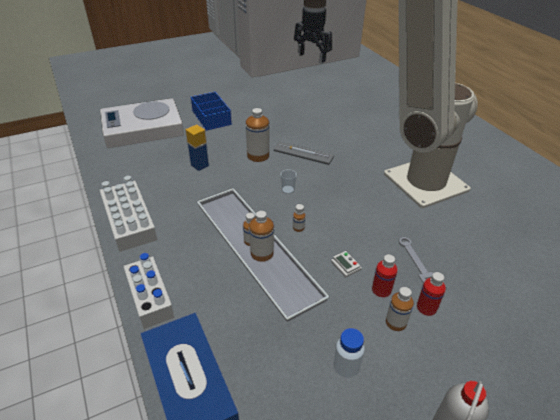

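Candidates for the 125 ml bottle in the top view are amber (120,242), red (158,253) and red (117,281). The amber one fits, because the two red ones are look-alikes. In the top view, the 30 ml is at (280,220) and the 500 ml at (445,237). In the tray the 250 ml stands at (260,160), on the +y side, and the 60 ml at (283,160). The row therefore runs 500-250-125-60-30 from +y to -y.

```bash
cat > h.py <<'E'
from workcell import bot
import cv2,numpy as np
from scipy.optimize import least_squares
B={'30':(.080,.011),'60':(.095,.011),'125':(.113,.0125),'250':(.138,.0125),'500':(.170,.015)}
def proj(n,P):
    m=bot.camera_model(n);T=np.linalg.inv(m["T"]);p=np.asarray(P)@T[:3,:3].T+T[:3,3];p=p@np.asarray(m["K"]).T;return p[:,:2]/p[:,2:]
def capc(n,x,y,top,r):
    a=np.linspace(0,2*np.pi,40)
    P=[(x+r*np.cos(t),y+r*np.sin(t),z) for z in(top,top-.018) for t in a]
    h=cv2.convexHull(proj(n,P).astype(np.float32));M=cv2.moments(h);return np.array([M['m10'],M['m01']])/M['m00'],M['m00']
def blobs(im):
    hsv=cv2.cvtColor(im,cv2.COLOR_BGR2HSV);w=((hsv[...,2]>170)&(hsv[...,1]<45)).astype(np.uint8)
    k,l,s,c=cv2.connectedComponentsWithStats(w,connectivity=4);return s[1:],c[1:]
def loc(n,im,name,px,base):
    """px: seed pixel of the cap; finds nearest white blob, solves x,y"""
    s,c=blobs(im);ok=(s[:,4]>15)&(s[:,4]<900);s=s[ok];c=c[ok];i=np.argmin(np.hypot(*(c-px).T));h,r=B[name]
    f=lambda v:capc(n,v[0],v[1],h+base,r)[0]-c[i]
    v=least_squares(f,[.4,0]).x;return v,c[i],s[i,4],capc(n,*v,h+base,r)[1]
E
python3 - <<'E'
from h import *
seeds={'top':{'30':(280,218),'60':(282,157),'125':(115,239),'250':(259,154),'500':(458,234)},
'scene':{'30':(299,208),'60':(250,217),'125':(404,293),'250':(261,216),'500':(257,113)}}
for n in seeds:
    im=cv2.imread(f"pics/{n}0.png")
    for k,p in seeds[n].items():
        v,c,a,ae=loc(n,im,k,p,.003 if k in('60','250') else 0);print(n,k,v.round(4),c.round(1),a,round(ae))
im=cv2.imread("pics/top0.png")
a=cv2.resize(im[125:205,170:375],None,fx=3.8,fy=3.8,interpolation=cv2.INTER_CUBIC)
b=cv2.resize(im[220:300,90:230],None,fx=3.5,fy=3.5,interpolation=cv2.INTER_CUBIC)
o=np.zeros((590,780,3),np.uint8);o[:a.shape[0],:a.shape[1]]=a[:, :780];o[306:306+b.shape[0],:b.shape[1]]=b
cv2.imwrite("pics/crop0.png",o)
E
```

```text
top 30 [0.4593 0.0138] [279.1 217.9] 65 80
top 60 [0.6005 0.0076] [281.9 155.9] 63 91
top 125 [0.4064 0.386 ] [108.4 239.9] 92 146
top 250 [0.5923 0.0594] [258.1 154. ] 90 127
top 500 [ 0.4161 -0.3584] [459.  233.6] 149 222
scene 30 [0.4543 0.0088] [299.2 206.2] 28 77
scene 60 [0.5948 0.002 ] [249.6 214.8] 33 85
scene 125 [0.4007 0.3807] [405.1 291. ] 74 156
scene 250 [0.5893 0.0503] [259.1 213. ] 59 113
scene 500 [ 0.4102 -0.3641] [256.5 110. ] 28 86
```

View pics/crop0.png

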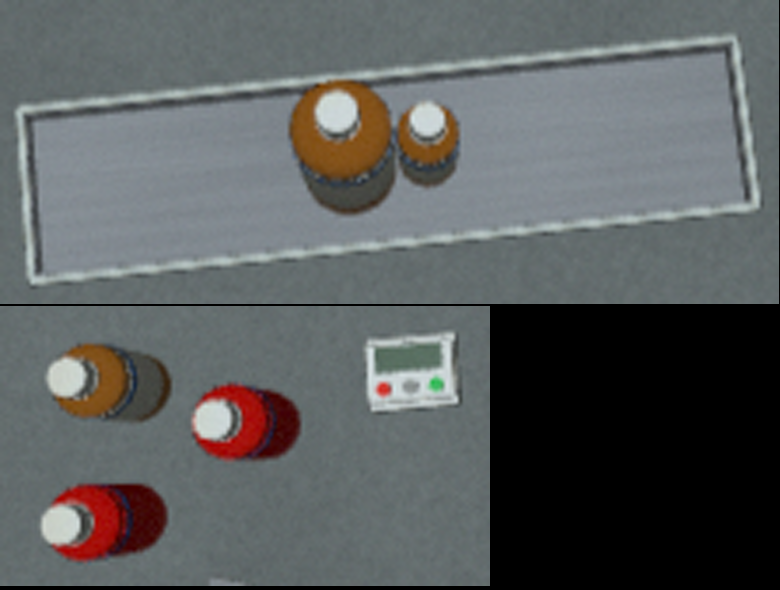

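The crop confirms that amber (108,240) is the 125 ml and that the reds are separate. The white blobs are only the cap tops, so I'll use the top circle for the fit. I'll fit the tray from its corners.

```bash
cat >> h.py <<'E'
def loc(n,im,name,px,base):
    s,c=blobs(im);ok=(s[:,4]>15)&(s[:,4]<900);s=s[ok];c=c[ok];i=np.argmin(np.hypot(*(c-px).T));h,r=B[name]
    v=least_squares(lambda v:proj(n,[(v[0],v[1],h+base)])[0]-c[i],[.4,0]).x;return v,c[i],s[i,4],0
def tray2w(t,x,y):
    c,s=np.cos(t[2]),np.sin(t[2]);return np.array([t[0]+c*x-s*y,t[1]+s*x+c*y])
def w2tray(t,p):
    c,s=np.cos(t[2]),np.sin(t[2]);d=np.asarray(p)-t[:2];return np.array([c*d[0]+s*d[1],-s*d[0]+c*d[1]])
E
python3 - <<'E'
from h import *
px=np.array([(20,110),(735,41),(757,207),(37,279)])/3.8+(169.63,124.63)  # mid of the rim strip
cor=[(.0545,.2335),(.0545,-.2335),(-.0545,-.2335),(-.0545,.2335)]
f=lambda t:(proj('top',[(*tray2w(t,*q),.018) for q in cor])-px).ravel()
r=least_squares(f,[.57,.02,.09]);t=r.x;print('tray',t.round(4),r.fun.round(1),'yawdeg',np.degrees(t[2]).round(2));np.save('tray.npy',t)
seeds={'top':{'30':(280,218),'60':(282,157),'125':(115,239),'250':(259,154),'500':(458,234)},
'scene':{'30':(299,208),'60':(250,217),'125':(404,293),'250':(261,216),'500':(257,113)}}
for n in seeds:
    im=cv2.imread(f"pics/{n}0.png")
    for k,p in seeds[n].items():
        v,c,a,ae=loc(n,im,k,p,.003 if k in('60','250') else 0);print(n,k,v.round(4),a,'tray',w2tray(t,v).round(4))
im=cv2.imread("pics/top0.png")
for p in[(152,246),(109,276)]:print('red',loc('top',im,'125',p,0)[:2])
g=.025;D=[75,61,48,39,33]
for gy in (.022,.025):
  L=sum(D)/1000+4*gy;y=L/2
  for nme,d in zip(['500','250','125','60','30'],D):
    y-=d/2000;print(gy,nme,round(y,4),tray2w(t,0,y).round(4));y-=d/2000+gy
E
```

```text
tray [0.5942 0.0323 0.1038] [ 1.2  0.7 -0.4  0.6 -0.6 -0.7 -0.2 -0.6] yawdeg 5.95
top 30 [0.4583 0.0137] 65 tray [-0.1371 -0.0044]
top 60 [0.598  0.0075] 63 tray [ 0.0012 -0.025 ]
top 125 [0.4059 0.3822] 92 tray [-0.1511  0.3676]
top 250 [0.5899 0.0588] 90 tray [-0.0016  0.0268]
top 500 [ 0.4154 -0.3546] 149 tray [-0.218  -0.3663]
scene 30 [0.4596 0.0178] 28 tray [-0.1355 -0.0004]
scene 60 [0.5985 0.0113] 33 tray [ 0.0021 -0.0213]
scene 125 [0.4068 0.3857] 74 tray [-0.1498  0.371 ]
scene 250 [0.5933 0.0596] 59 tray [0.0019 0.0272]
scene 500 [ 0.4167 -0.349 ] 28 tray [-0.2161 -0.3609]
red (array([0.37966794, 0.29062493]), array([150.38888889, 252.08888889]))
red (array([0.31562243, 0.38045805]), array([106.77083333, 282.22916667]))
0.022 500 0.1345 [0.5803 0.1661]
0.022 250 0.0445 [0.5896 0.0765]
0.022 125 -0.032 [5.976e-01 5.000e-04]
0.022 60 -0.0975 [ 0.6043 -0.0647]
0.022 30 -0.1555 [ 0.6104 -0.1224]
0.025 500 0.1405 [0.5797 0.172 ]
0.025 250 0.0475 [0.5893 0.0795]
0.025 125 -0.032 [5.976e-01 5.000e-04]
0.025 60 -0.1005 [ 0.6047 -0.0677]
0.025 30 -0.1615 [ 0.611  -0.1284]
```

```bash
python3 -m jog '[[[0.02,0.03,0.03,0,0,5,120],[0.05,0.06,0.05,0,0,12,120],[0.08,0.09,0.05,0,0,19,120],[0.11,0.12,0.05,0,0,26,120],[0.14,0.15,0.05,0,0,33,120],[0.17,0.18,0.05,0,0,40,120],[0.2,0.21,0.05,0,0,47,120],[0.23,0.24,0.05,0,0,54,120],[0.25,0.27,0.05,0,0,61,120],[0.28,0.3,0.05,0,0,68,120]]]'; python3 -c "
from workcell import bot
o=bot.get_obs();print(o['eef_pos'].round(4),o['tool_rot'].round(4),o['joint_pos'].round(3))"
```

```text
clock: 0.93
eef_pos: [0.4362, -0.1772, 0.2492]
tool_rot: [0.724, 0.69, -0.0, -0.0]
ft_force: [-0.4, -1.3, -0.2]
grip_width: 0.0451
[ 0.4362 -0.1772  0.2492] [ 7.239e-01  6.899e-01 -3.000e-04 -5.000e-04] [-0.386  0.167  0.041  1.446 -0.     1.233]
```

```bash
python3 -m jog '[[[0.03,0.04,0,0,0,4,120],[0.06,0.075,0,0,0,9,120],[0.09,0.11,0,0,0,9,120],[0.11,0.145,0,0,0,9,120],[0.13,0.18,0,0,0,9,120],[0.145,0.21,0,0,0,9,120],[0.149,0.232,-0.01,0,0,9,120],[0.149,0.232,-0.035,0,0,9,120],[0.149,0.232,-0.055,0,0,9,120],[0.149,0.232,-0.055,0,0,9,120]]]'; python3 - <<'E'
from h import *
a=bot.camera('top');b=bot.camera('scene')
o=np.vstack([cv2.resize(a[110:200,190:340],None,fx=3.3,fy=3.3),cv2.resize(b[150:280,190:340],None,fx=2.2,fy=2.2).repeat(1,0)[:, :].copy() if 0 else cv2.resize(b[170:260,190:340],None,fx=3.3,fy=3.3)])
cv2.imwrite('pics/c1.png',o)
o=bot.get_obs();print(o['eef_pos'].round(4),o['tool_rot'].round(4))
E
```

```text
clock: 1.77
eef_pos: [0.5817, 0.0533, 0.1888]
tool_rot: [0.669, 0.743, -0.004, -0.003]
ft_force: [-1.2, -0.4, -0.6]
grip_width: 0.045
[0.5839 0.0525 0.1935] [ 0.6698  0.7426 -0.0011 -0.0011]
```

View pics/c1.png

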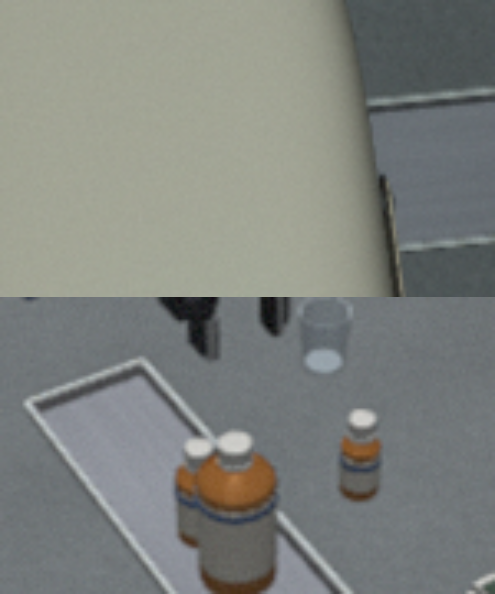

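```bash
python3 -m jog '[[[0,0,0,0,0,0,120],[0,0,0,0,0,0,120]]]'; python3 -m jog '[[[0,0,0,0,0,0,120]]]'; python3 -c "
from h import *
print(proj('scene',[(.5915,.0592,.19),(.584,.0525,.19)]), bot.get_obs()['joint_vel'].round(3))"
```

```text
clock: 2.03
eef_pos: [0.5858, 0.0522, 0.1963]
tool_rot: [0.67, 0.742, 0.001, 0.001]
ft_force: [0.3, -0.1, -0.6]
grip_width: 0.0452
clock: 2.12
eef_pos: [0.5858, 0.0521, 0.1962]
tool_rot: [0.67, 0.742, 0.001, 0.001]
ft_force: [-0.9, -0.2, 0.4]
grip_width: 0.0453
[[259.34209342 196.87196121]
 [261.08990043 194.33466333]] [ 0.001  0.002 -0.007 -0.003 -0.001 -0.001]
```

```bash
python3 - <<'E'
from h import *
b=bot.camera('scene');s=6;x0,y0=210,150
o=cv2.resize(b[y0:y0+90,x0:x0+110],None,fx=s,fy=s,interpolation=cv2.INTER_CUBIC)
e=bot.get_obs()['eef_pos'];R=np.radians(5.95);d=np.array([np.cos(R),np.sin(R),0])
for z in(-bot.tip_extent,0,.011):
  for w in(-.0225,.0225):
    p=proj('scene',[e+[0,0,z]+d*w])[0];cv2.circle(o,tuple(int(v) for v in ((p-(x0,y0)+.5)*s)),4,(0,255,0),-1)
for q in[(.5915,.0592,.141),(.598,.009,.098)]:
    p=proj('scene',[q])[0];cv2.circle(o,tuple(int(v) for v in ((p-(x0,y0)+.5)*s)),4,(255,0,255),-1)
print(e,bot.tip_extent);cv2.imwrite('pics/c2.png',o)
E
```

```text
[0.58564422 0.05219654 0.19592301] 0.008
```

View pics/c2.png

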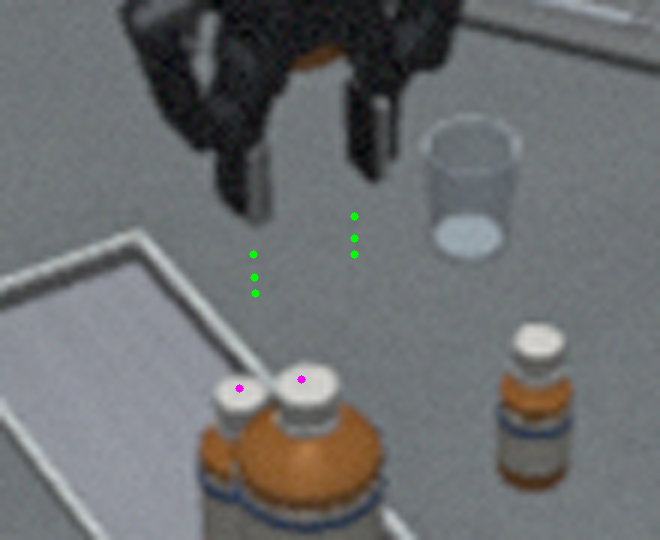

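```bash
python3 - <<'E'
from h import *
ims=[]
e=np.array([.1618,-.4725,.1986]);y=np.array([.324,-.946,0])
for n,x0,y0,w,h in(('scene',270,0,100,75),('top',490,350,70,70)):
  im=cv2.imread(f'pics/{n}0.png');s=5
  o=cv2.resize(im[y0:y0+h,x0:x0+w],None,fx=s,fy=s,interpolation=cv2.INTER_CUBIC)
  for z in(-.008,0,.011):
   for k in(-.0425,.0425):
    p=proj(n,[e+[0,0,z]+y*k])[0];print(n,z,k,p.round(1));cv2.circle(o,tuple(int(v) for v in ((p-(x0,y0)+.5)*s)),3,(0,255,0),-1)
  ims.append(o)
H=max(i.shape[0] for i in ims)
ims=[cv2.copyMakeBorder(i,0,H-i.shape[0],0,0,cv2.BORDER_CONSTANT) for i in ims]
im=np.hstack(ims);im=cv2.resize(im,(800,int(im.shape[0]*800/im.shape[1])));cv2.imwrite('pics/c3.png',im)
E
```

```text
scene -0.008 -0.0425 [319.  77.]
scene -0.008 0.0425 [300.5  69.2]
scene 0 -0.0425 [319.1  74.8]
scene 0 0.0425 [300.6  67. ]
scene 0.011 -0.0425 [319.4  71.6]
scene 0.011 0.0425 [300.8  63.9]
top -0.008 -0.0425 [512.2 372.9]
top -0.008 0.0425 [552.9 357.7]
top 0 -0.0425 [514.7 374. ]
top 0 0.0425 [555.8 358.7]
top 0.011 -0.0425 [518.2 375.7]
top 0.011 0.0425 [559.8 360.1]
```

View pics/c3.png

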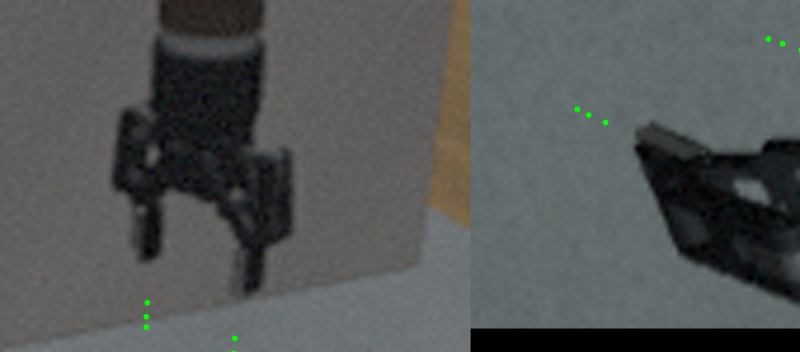

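```bash
python3 - <<'E'
from h import *
for s,t in(((322,62),(526.4,378.7)),((320.5,62),(526.4,377)),((322,62),(527,380))):
  f=lambda v:np.r_[proj('scene',[v])[0]-s,proj('top',[v])[0]-t]
  r=least_squares(f,[.15,-.43,.2]);d=r.x-[.1618,-.4725,.1986];print(r.x.round(4),r.fun.round(1),d.round(4),'along jaw',(d@[.324,-.946,0]).round(4),'across',(d@[.946,.324,0]).round(4))
E
```

```text
[ 0.1521 -0.4233  0.2481] [-1.5 -0.3 -0.5  0.7] [-0.0097  0.0492  0.0495] along jaw -0.0497 across 0.0068
[ 0.1554 -0.4238  0.2481] [-1.  -0.2 -0.3  0.4] [-0.0064  0.0487  0.0495] along jaw -0.0481 across 0.0097
[ 0.1498 -0.4252  0.2467] [-1.2 -0.2 -0.4  0.5] [-0.012   0.0473  0.0481] along jaw -0.0487 across 0.004
```

```bash
python3 -m jog '[[[0.006,0.007,-0.02,0,0,0,120],[0.006,0.007,-0.04,0,0,0,120],[0.006,0.007,-0.058,0,0,0,120],[0.006,0.007,-0.068,0,0,0,120],[0.006,0.007,-0.07,0,0,0,120],[0.006,0.007,-0.07,0,0,0,120],[0.006,0.007,-0.07,0,0,0,120]]]'; cat > look.py <<'E'
from h import *
import sys
# look.py out x0 y0 w h scale : scene crop
n,out,x0,y0,w,h,s=sys.argv[1],sys.argv[2],*map(int,sys.argv[3:8])
b=bot.camera(n);cv2.imwrite('pics/'+out,cv2.resize(b[y0:y0+h,x0:x0+w],None,fx=s,fy=s,interpolation=cv2.INTER_CUBIC))
E
python3 look.py scene c4.png 210 150 110 90 6
```

```text
clock: 2.75
eef_pos: [0.5917, 0.0596, 0.1256]
tool_rot: [0.67, 0.742, 0.001, 0.001]
ft_force: [-0.1, 0.6, 0.8]
grip_width: 0.0454
```

View pics/c4.png

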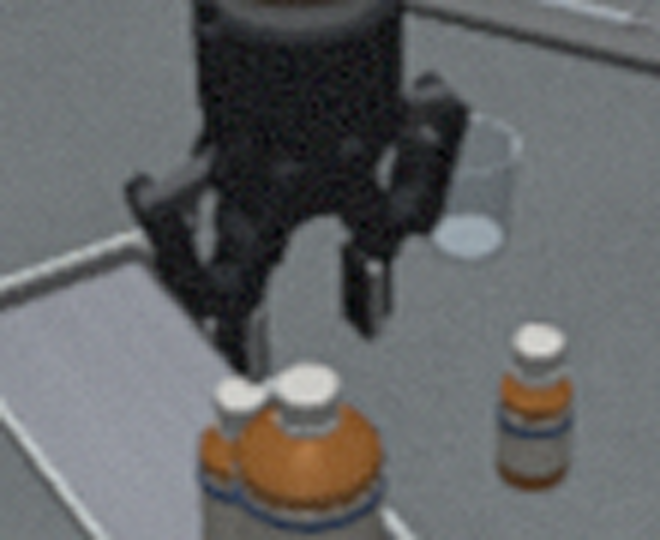

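```bash
python3 -m jog '[[[0,0,-0.01,0,0,0,120],[0,0,-0.018,0,0,0,120],[0,0,-0.02,0,0,0,120],[0,0,-0.02,0,0,0,120],[0,0,-0.02,0,0,0,120]]]'; python3 look.py scene c5.png 210 150 110 90 6
```

```text
clock: 3.22
eef_pos: [0.5905, 0.0596, 0.104]
tool_rot: [0.67, 0.743, -0.0, -0.0]
ft_force: [0.0, 0.4, -0.6]
grip_width: 0.0453
```

View pics/c5.png

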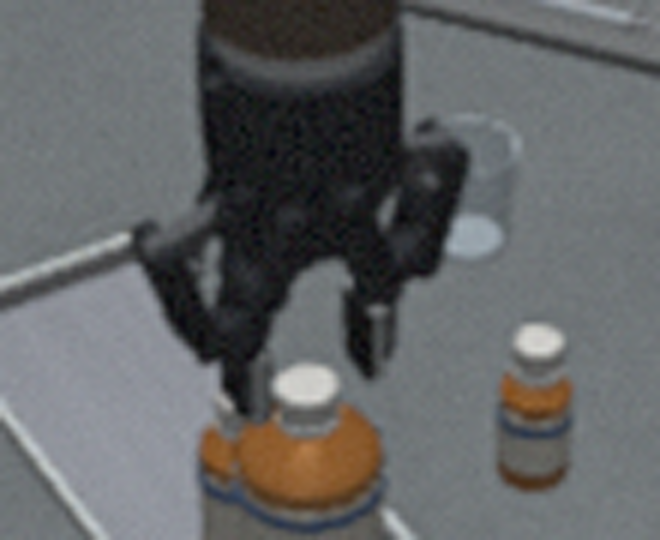

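```bash
python3 -m jog '[[[0.001,0,-0.006,0,0,0,120],[0.001,0,-0.011,0,0,0,120],[0.001,0,-0.014,0,0,0,120],[0.001,0,-0.014,0,0,0,255],[0.001,0,-0.014,0,0,0,255],[0.001,0,-0.014,0,0,0,255],[0.001,0,-0.014,0,0,0,255],[0.001,0,-0.014,0,0,0,255],[0.001,0,-0.014,0,0,0,255]]]'; python3 look.py scene c6.png 210 150 110 90 6
```

```text
clock: 4.02
eef_pos: [0.5916, 0.0596, 0.0901]
tool_rot: [0.67, 0.743, -0.0, -0.0]
ft_force: [0.6, -0.8, -2.8]
grip_width: 0.0231
```

View pics/c6.png

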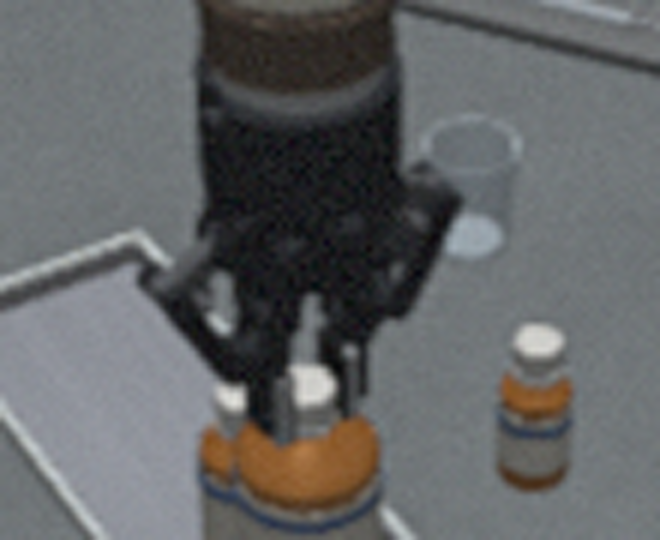

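The grip holds on the 250 cap. Now lift it slightly, shift it and set it down.

```bash
python3 -m jog '[[[0,0,0.003,0,0,0,255],[0,0,0.007,0,0,0,255],[0,0.003,0.01,0,0,0,255],[-0.001,0.008,0.01,0,0,0,255],[-0.001,0.013,0.01,0,0,0,255],[-0.002,0.015,0.01,0,0,0,255],[-0.002,0.015,0.01,0,0,0,255]]]'; python3 -m jog '[[[0,0,-0.004,0,0,0,255],[0,0,-0.007,0,0,0,255],[0,0,-0.009,0,0,0,255],[0,0,-0.0095,0,0,0,255],[0,0,-0.0095,0,0,0,255],[0,0,-0.0095,0,0,0,120],[0,0,-0.0095,0,0,0,120],[0,0,-0.0095,0,0,0,120],[0,0,-0.0095,0,0,0,120],[0,0,-0.0095,0,0,0,120]]]'
```

```text
clock: 4.65
eef_pos: [0.5895, 0.0755, 0.1003]
tool_rot: [0.669, 0.743, -0.0, -0.0]
ft_force: [0.4, -0.9, -2.5]
grip_width: 0.0229
clock: 5.48
eef_pos: [0.5902, 0.0746, 0.0913]
tool_rot: [0.67, 0.743, 0.0, 0.0]
ft_force: [0.4, -0.2, -0.4]
grip_width: 0.0454
```

```bash
python3 -m jog '[[[0,0,0.02,0,0,0,120],[0,0,0.045,0,0,0,120],[0.002,-0.015,0.05,0,0,0,120],[0.005,-0.045,0.045,0,0,0,120],[0.008,-0.065,0.03,0,0,0,120],[0.008,-0.065,0,0,0,0,120],[0.008,-0.065,-0.02,0,0,0,120],[0.008,-0.065,-0.025,0,0,0,120],[0.008,-0.065,-0.025,0,0,0,120],[0.008,-0.065,-0.025,0,0,0,120]]]'; python3 look.py scene c7.png 210 150 110 90 6
```

```text
clock: 6.32
eef_pos: [0.5983, 0.0098, 0.0666]
tool_rot: [0.67, 0.743, 0.0, 0.0]
ft_force: [-0.2, 1.1, -0.2]
grip_width: 0.0453
```

View pics/c7.png

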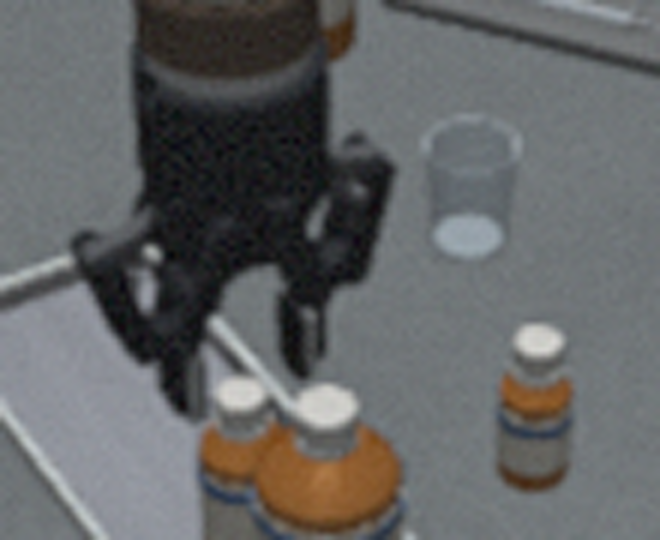

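The 250 ml stands upright at (326,400), and the fingers straddle the 60 cap at (243,395).

```bash
python3 -m jog '[[[0,0,-0.01,0,0,0,120],[0,0,-0.017,0,0,0,120],[0,0,-0.019,0,0,0,120],[0,0,-0.019,0,0,0,255],[0,0,-0.019,0,0,0,255],[0,0,-0.019,0,0,0,255],[0,0,-0.019,0,0,0,255],[0,0,-0.019,0,0,0,255],[0,0,-0.019,0,0,0,255]]]'; python3 -m jog '[[[0,0,0.003,0,0,0,255],[0,-0.003,0.008,0,0,0,255],[0.001,-0.012,0.01,0,0,0,255],[0.002,-0.027,0.01,0,0,0,255],[0.004,-0.043,0.01,0,0,0,255],[0.005,-0.058,0.01,0,0,0,255],[0.006,-0.068,0.01,0,0,0,255],[0.006,-0.072,0.01,0,0,0,255],[0.006,-0.072,0.01,0,0,0,255]]]'; python3 -m jog '[[[0,0,-0.004,0,0,0,255],[0,0,-0.007,0,0,0,255],[0,0,-0.009,0,0,0,255],[0,0,-0.0095,0,0,0,255],[0,0,-0.0095,0,0,0,255],[0,0,-0.0095,0,0,0,120],[0,0,-0.0095,0,0,0,120],[0,0,-0.0095,0,0,0,120],[0,0,-0.0095,0,0,0,120]]]'; python3 look.py scene c8.png 190 110 140 110 5
```

```text
clock: 7.12
eef_pos: [0.5979, 0.0096, 0.047]
tool_rot: [0.67, 0.743, 0.0, 0.0]
ft_force: [0.7, 0.1, -0.6]
grip_width: 0.0196
clock: 7.87
eef_pos: [0.6037, -0.0641, 0.0568]
tool_rot: [0.671, 0.742, -0.0, -0.0]
ft_force: [-0.2, 0.8, -0.7]
grip_width: 0.0197
clock: 8.62
eef_pos: [0.6041, -0.0623, 0.0476]
tool_rot: [0.67, 0.743, 0.0, 0.0]
ft_force: [-0.4, 0.1, -0.2]
grip_width: 0.0451
```

View pics/c8.png

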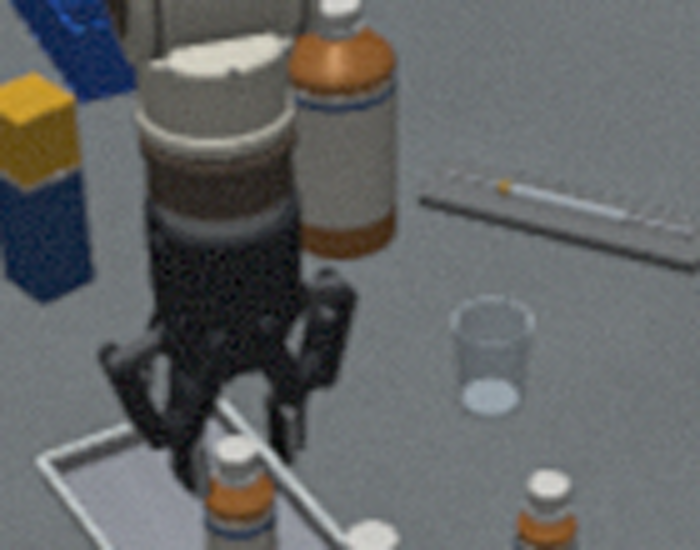

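The 60 ml stands upright. Next is the 30 ml.

```bash
python3 -m jog '[[[0,0,0.02,0,0,0,120],[0,0,0.045,0,0,0,120],[-0.02,0.01,0.055,0,0,0,120],[-0.05,0.027,0.055,0,0,0,120],[-0.08,0.043,0.055,0,0,0,120],[-0.11,0.06,0.05,0,0,0,120],[-0.135,0.073,0.045,0,0,0,120],[-0.145,0.078,0.04,0,0,0,120],[-0.145,0.078,0.04,0,0,0,120],[-0.145,0.078,0.04,0,0,0,120]]]'; python3 -m jog '[[[0,0,-0.02,0,0,0,120],[0,0,-0.035,0,0,0,120],[0,0,-0.04,0,0,0,120],[0,0,-0.04,0,0,0,120]]]';  python3 look.py scene c9.png 240 150 110 90 6
```

```text
clock: 9.5
eef_pos: [0.4591, 0.0157, 0.0879]
tool_rot: [0.67, 0.743, 0.0, 0.0]
ft_force: [-0.4, -0.7, 0.7]
grip_width: 0.0452
clock: 9.83
eef_pos: [0.4591, 0.0151, 0.0464]
tool_rot: [0.67, 0.742, -0.001, -0.001]
ft_force: [-0.5, -0.4, -0.0]
grip_width: 0.0454
```

View pics/c9.png

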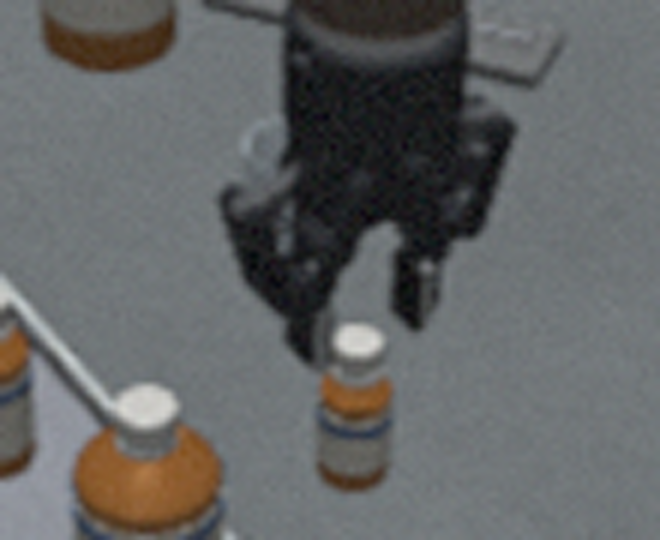

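The fingers straddle the 30 ml cap at (357,345). Grip and carry it.

```bash
python3 -m jog '[[[0,0,-0.01,0,0,0,120],[0,0,-0.017,0,0,0,120],[0,0,-0.019,0,0,0,120],[0,0,-0.019,0,0,0,255],[0,0,-0.019,0,0,0,255],[0,0,-0.019,0,0,0,255],[0,0,-0.019,0,0,0,255],[0,0,-0.019,0,0,0,255],[0,0,-0.019,0,0,0,255]]]'; python3 -m jog '[[[0,0,0.005,0,0,0,255],[0,0,0.02,0,0,0,255],[0,-0.005,0.045,0,0,0,255],[0.005,-0.02,0.07,0,0,0,255],[0.015,-0.045,0.075,0,0,0,255],[0.03,-0.075,0.075,0,0,0,255],[0.05,-0.1,0.075,0,0,0,255],[0.075,-0.12,0.075,0,0,0,255],[0.1,-0.132,0.07,0,0,0,255],[0.125,-0.134,0.06,0,0,0,255]]]'
```

```text
clock: 10.63
eef_pos: [0.4595, 0.0156, 0.029]
tool_rot: [0.67, 0.743, 0.0, 0.001]
ft_force: [-0.4, 0.5, 3.5]
grip_width: 0.0198
clock: 11.47
eef_pos: [0.5856, -0.1214, 0.0896]
tool_rot: [0.671, 0.741, 0.0, 0.001]
ft_force: [0.6, 0.7, -0.5]
grip_width: 0.0195
```

```bash
python3 -m jog '[[[0.012,0,-0.005,0,0,0,255],[0.022,0,-0.018,0,0,0,255],[0.025,0,-0.033,0,0,0,255],[0.025,0,-0.045,0,0,0,255],[0.025,0,-0.051,0,0,0,255],[0.025,0,-0.054,0,0,0,255],[0.025,0,-0.0555,0,0,0,255],[0.025,0,-0.0562,0,0,0,255],[0.025,0,-0.0562,0,0,0,255]]]'; python3 -c "
from workcell import bot
print(bot.get_obs()['eef_pos'],bot.get_obs()['ft_force'])"
```

```text
clock: 12.22
eef_pos: [0.6093, -0.1185, 0.033]
tool_rot: [0.67, 0.743, 0.0, 0.001]
ft_force: [0.5, 0.1, -0.5]
grip_width: 0.0196
[ 0.60925329 -0.11851154  0.03301368] [ 0.47692996  0.08617377 -0.52171732]
```

```bash
python3 -m jog '[[[0,0,-0.0007,0,0,0,255],[0,0,-0.0007,0,0,0,120],[0,0,-0.0007,0,0,0,120],[0,0,-0.0007,0,0,0,120],[0,0,-0.0007,0,0,0,120],[0,0,0.03,0,0,0,120],[0,0,0.065,0,0,0,120],[-0.01,0.005,0.095,0,0,0,120],[-0.03,0.02,0.115,0,0,0,120],[-0.05,0.05,0.12,0,0,0,120]]]'; python3 -m jog '[[[-0.015,0.036,0,0,0,0,120],[-0.03,0.072,0,0,0,0,120],[-0.045,0.108,0,0,0,0,120],[-0.06,0.144,0,0,0,0,120],[-0.075,0.18,0,0,0,0,120],[-0.09,0.216,0,0,0,0,120],[-0.105,0.252,0,0,0,0,120],[-0.12,0.288,0,0,0,0,120],[-0.13,0.32,0,0,0,0,120],[-0.135,0.35,0,0,0,0,120]]]'; python3 -c "
from workcell import bot
print(bot.get_obs()['joint_pos'].round(2))"
```

```text
clock: 13.05
eef_pos: [0.5617, -0.0707, 0.1568]
tool_rot: [0.671, 0.741, 0.002, 0.004]
ft_force: [0.8, 0.9, 0.7]
grip_width: 0.0454
clock: 13.88
eef_pos: [0.4222, 0.2834, 0.1526]
tool_rot: [0.669, 0.743, 0.0, -0.0]
ft_force: [-0.1, 0.4, 0.3]
grip_width: 0.0451
[ 0.59  0.28 -0.06  1.23  0.    2.06]
```

```bash
python3 -m jog '[[[-0.01,0.04,0,0,0,0,120],[-0.016,0.075,0,0,0,0,120],[-0.016,0.095,0,0,0,0,120],[-0.016,0.095,0,0,0,0,120],[-0.016,0.095,0,0,0,0,120]]]';  python3 - <<'E'
from h import *
im=bot.camera('top');cv2.imwrite('pics/top1.png',im);t=np.load('tray.npy')
for k,p in(('250',(.5898,.0746)),('60',(.6041,-.0627)),('30',(.6099,-.1184))):
    q=proj('top',[(*p,B[k][0]+.003)])[0];v,c,a,_=loc('top',im,k,q,.003);print(k,q.round(1),c.round(1),a,w2tray(t,v).round(4))
E
```

```text
clock: 14.3
eef_pos: [0.4074, 0.3775, 0.1519]
tool_rot: [0.669, 0.743, -0.0, 0.0]
ft_force: [0.3, -1.0, -0.0]
grip_width: 0.0451
250 [250.7 154. ] [251.2 154.4] 88 [-0.001   0.0416]
60 [312.7 153.4] [313.4 153.2] 59 [ 0.0003 -0.0971]
30 [336.2 152.9] [337.1 153.2] 62 [-0.0011 -0.1535]
```

```bash
python3 -m jog '[[[-0.001,0.0065,-0.03,0,0,0,120],[-0.001,0.0065,-0.06,0,0,0,120],[-0.001,0.0065,-0.07,0,0,0,120],[-0.001,0.0065,-0.07,0,0,0,120],[-0.001,0.0065,-0.07,0,0,0,120]]]';  python3 look.py scene c10.png 350 220 110 110 5
```

```text
clock: 14.77
eef_pos: [0.407, 0.3819, 0.0824]
tool_rot: [0.67, 0.742, -0.001, -0.0]
ft_force: [0.3, -0.4, -0.4]
grip_width: 0.0449
```

View pics/c10.png

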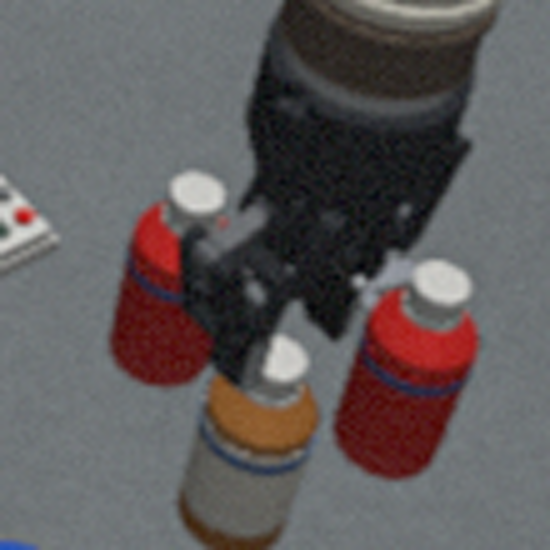

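```bash
python3 -m jog '[[[0.001,0.001,-0.01,0,0,0,120],[0.001,0.001,-0.017,0,0,0,120],[0.001,0.001,-0.02,0,0,0,120],[0.001,0.001,-0.02,0,0,0,120],[0.001,0.001,-0.02,0,0,0,255],[0.001,0.001,-0.02,0,0,0,255],[0.001,0.001,-0.02,0,0,0,255],[0.001,0.001,-0.02,0,0,0,255],[0.001,0.001,-0.02,0,0,0,255],[0.001,0.001,-0.02,0,0,0,255]]]'; python3 -m jog '[[[0,0,0.005,0,0,0,255],[0,0,0.02,0,0,0,255],[0,0,0.03,0,0,0,255]]]'
```

```text
clock: 15.65
eef_pos: [0.408, 0.3843, 0.0626]
tool_rot: [0.67, 0.743, 0.0, -0.0]
ft_force: [-1.2, 0.1, 2.8]
grip_width: 0.023
clock: 15.9
eef_pos: [0.4077, 0.3839, 0.0927]
tool_rot: [0.67, 0.743, -0.0, 0.0]
ft_force: [0.3, 1.0, -1.4]
grip_width: 0.0228
```

```bash
python3 -m jog '[[[0,0,0.02,0,0,0,255],[0,0,0.05,0,0,0,255],[0,0,0.08,0,0,0,255],[0.004,-0.01,0.1,0,0,0,255],[0.01,-0.03,0.105,0,0,0,255],[0.018,-0.06,0.105,0,0,0,255],[0.026,-0.09,0.105,0,0,0,255],[0.034,-0.12,0.105,0,0,0,255],[0.042,-0.15,0.105,0,0,0,255],[0.05,-0.18,0.105,0,0,0,255]]]'; python3 -m jog '[[[0.008,-0.03,0,0,0,0,255],[0.016,-0.06,0,0,0,0,255],[0.024,-0.09,0,0,0,0,255],[0.03,-0.12,-0.01,0,0,0,255],[0.035,-0.15,-0.03,0,0,0,255],[0.04,-0.175,-0.05,0,0,0,255],[0.042,-0.192,-0.07,0,0,0,255],[0.042,-0.2,-0.085,0,0,0,255],[0.042,-0.203,-0.09,0,0,0,255],[0.042,-0.203,-0.09,0,0,0,255]]]'
```

```text
clock: 16.73
eef_pos: [0.4581, 0.2027, 0.1977]
tool_rot: [0.67, 0.743, 0.0, 0.0]
ft_force: [0.7, -1.1, -0.5]
grip_width: 0.0229
clock: 17.57
eef_pos: [0.4986, 0.0004, 0.1061]
tool_rot: [0.67, 0.742, -0.001, -0.001]
ft_force: [-0.5, -0.7, -0.9]
grip_width: 0.0227
```

```bash
python3 -m jog '[[[0.008,0,0,0,0,0,255],[0.025,0,0,0,0,0,255],[0.045,0,0,0,0,0,255],[0.065,0,0,0,0,0,255],[0.083,0,0,0,0,0,255],[0.094,0,-0.005,0,0,0,255],[0.098,0,-0.015,0,0,0,255],[0.098,0,-0.027,0,0,0,255],[0.098,0,-0.035,0,0,0,255],[0.098,0,-0.038,0,0,0,255]]]'; python3 -m jog '[[[0,0,0,0,0,0,255]]]'
```

```text
clock: 18.4
eef_pos: [0.5966, 0.0018, 0.0677]
tool_rot: [0.669, 0.743, -0.001, -0.001]
ft_force: [-0.9, -0.2, -1.3]
grip_width: 0.0231
clock: 18.48
eef_pos: [0.5967, 0.0016, 0.0683]
tool_rot: [0.67, 0.743, -0.001, -0.001]
ft_force: [-0.5, 0.3, -0.9]
grip_width: 0.023
```

```bash
python3 -m jog '[[[0.001,-0.001,-0.0015,0,0,0,255],[0.001,-0.001,-0.0025,0,0,0,255],[0.001,-0.001,-0.0028,0,0,0,255],[0.001,-0.001,-0.0028,0,0,0,120],[0.001,-0.001,-0.0028,0,0,0,120],[0.001,-0.001,-0.0028,0,0,0,120],[0.001,-0.001,-0.0028,0,0,0,120],[0.001,-0.001,0.03,0,0,0,120],[0.001,-0.001,0.065,0,0,0,110],[0.001,-0.001,0.1,0,0,0,105]]]'; python3 -m jog '[[[-0.005,-0.01,0.03,0,0,0,100],[-0.02,-0.04,0.04,0,0,0,100],[-0.037,-0.073,0.04,0,0,0,100],[-0.055,-0.107,0.04,0,0,0,100],[-0.073,-0.14,0.04,0,0,0,100],[-0.09,-0.174,0.04,0,0,0,100],[-0.107,-0.207,0.04,0,0,0,100],[-0.124,-0.24,0.04,0,0,0,100],[-0.141,-0.274,0.04,0,0,0,100],[-0.158,-0.307,0.04,0,0,0,100]]]';python3 -m jog '[[[-0.01,-0.02,0,0,0,0,100],[-0.023,-0.045,0,0,0,0,100],[-0.023,-0.045,-0.03,0,0,0,100],[-0.023,-0.045,-0.05,0,0,0,100],[-0.023,-0.045,-0.05,0,0,0,100],[-0.023,-0.045,-0.05,0,0,0,100]]]'
```

```text
clock: 19.32
eef_pos: [0.598, 0.0001, 0.1697]
tool_rot: [0.67, 0.743, -0.001, -0.001]
ft_force: [0.1, 0.0, -0.2]
grip_width: 0.0503
clock: 20.15
eef_pos: [0.4398, -0.3085, 0.2097]
tool_rot: [0.67, 0.743, 0.0, 0.0]
ft_force: [0.2, -0.3, -0.1]
grip_width: 0.0523
clock: 20.65
eef_pos: [0.417, -0.3514, 0.1585]
tool_rot: [0.67, 0.742, -0.0, -0.001]
ft_force: [0.3, -0.3, -0.2]
grip_width: 0.0523
```

```bash
python3 -m jog '[[[0,0,-0.01,0,0,0,100],[0,0,-0.018,0,0,0,100],[0,0,-0.018,0,0,0,100],[0,0,-0.018,0,0,0,100]]]'; python3 - <<'E'
from h import *
b=bot.camera('scene');a=bot.camera('top');t=np.load('tray.npy')
cv2.imwrite('pics/c11.png',np.hstack([cv2.resize(b[50:150,205:305],(400,400)),cv2.resize(b[140:290,190:340],(400,400))]))
for k,p in(('250',(.5898,.0746)),('125',(.5975,.0005)),('60',(.6041,-.0627)),('30',(.6099,-.1184))):
    q=proj('top',[(*p,B[k][0]+.003)])[0];v,c,ar,_=loc('top',a,k,q,.003);print(k,q.round(1),c.round(1),ar,w2tray(t,v).round(4))
E
```

```text
clock: 20.98
eef_pos: [0.418, -0.3515, 0.1412]
tool_rot: [0.67, 0.743, -0.0, -0.0]
ft_force: [0.1, 0.6, 0.4]
grip_width: 0.0518
250 [250.7 154. ] [251.2 154.4] 89 [-0.001   0.0415]
125 [285.  153.9] [286.1 154.2] 84 [-0.0009 -0.0343]
60 [312.7 153.4] [313.4 153.2] 58 [ 0.0002 -0.097 ]
30 [336.2 152.9] [337.1 153.2] 62 [-0.0011 -0.1535]
```

View pics/c11.png

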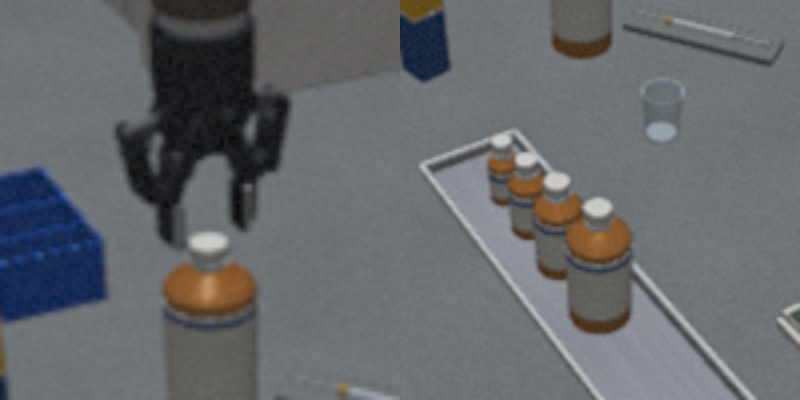

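Four bottles stand upright in line, and the fingers are centred on the 500 ml cap at (208,245). Grip it.

```bash
python3 -m jog '[[[0,0,-0.01,0,0,0,100],[0,0,-0.019,0,0,0,100],[0,0,-0.022,0,0,0,100],[0,0,-0.022,0,0,0,100],[0,0,-0.022,0,0,0,255],[0,0,-0.022,0,0,0,255],[0,0,-0.022,0,0,0,255],[0,0,-0.022,0,0,0,255],[0,0,-0.022,0,0,0,255],[0,0,-0.022,0,0,0,255]]]'; python3 -m jog '[[[0,0,0.003,0,0,0,255],[0,0,0.012,0,0,0,255],[0,0,0.025,0,0,0,255],[0,0,0.03,0,0,0,255],[0,0,0.03,0,0,0,255]]]'
```

```text
clock: 21.92
eef_pos: [0.4177, -0.3521, 0.1195]
tool_rot: [0.67, 0.742, -0.0, 0.0]
ft_force: [-1.8, -0.2, 1.4]
grip_width: 0.0278
clock: 22.33
eef_pos: [0.4189, -0.3526, 0.1507]
tool_rot: [0.67, 0.743, 0.0, 0.002]
ft_force: [0.1, -1.0, -5.1]
grip_width: 0.0278
```

```bash
python3 -m jog '[[[0,0,0.008,0,0,0,255],[0,0,0.025,0,0,0,255],[0.002,0.004,0.045,0,0,0,255],[0.005,0.014,0.06,0,0,0,255],[0.009,0.03,0.068,0,0,0,255],[0.013,0.05,0.07,0,0,0,255],[0.017,0.075,0.07,0,0,0,255],[0.021,0.1,0.07,0,0,0,255],[0.025,0.125,0.07,0,0,0,255],[0.029,0.15,0.07,0,0,0,255]]]'; python3 -m jog '[[[0.003,0.025,0,0,0,0,255],[0.006,0.05,0,0,0,0,255],[0.009,0.075,0,0,0,0,255],[0.012,0.1,0,0,0,0,255],[0.015,0.125,0,0,0,0,255],[0.018,0.15,0,0,0,0,255],[0.021,0.175,0,0,0,0,255],[0.024,0.2,0,0,0,0,255],[0.027,0.225,0,0,0,0,255],[0.03,0.25,0,0,0,0,255]]]'; python3 -m jog '[[[0.002,0.025,0,0,0,0,255],[0.004,0.05,0,0,0,0,255],[0.006,0.073,-0.003,0,0,0,255],[0.008,0.092,-0.01,0,0,0,255],[0.01,0.105,-0.02,0,0,0,255],[0.01,0.111,-0.032,0,0,0,255],[0.01,0.114,-0.044,0,0,0,255],[0.01,0.1145,-0.05,0,0,0,255],[0.01,0.1145,-0.052,0,0,0,255],[0.01,0.1145,-0.052,0,0,0,255]]]'
```

```text
clock: 23.17
eef_pos: [0.4465, -0.2006, 0.219]
tool_rot: [0.67, 0.742, -0.0, -0.0]
ft_force: [0.5, -0.2, -5.4]
grip_width: 0.0279
clock: 24.0
eef_pos: [0.4764, 0.0494, 0.2191]
tool_rot: [0.67, 0.743, -0.0, -0.0]
ft_force: [0.6, 0.3, -3.7]
grip_width: 0.0277
clock: 24.83
eef_pos: [0.4862, 0.162, 0.1664]
tool_rot: [0.67, 0.742, -0.001, -0.0]
ft_force: [0.4, -0.2, -5.2]
grip_width: 0.0277
```

```bash
python3 -m jog '[[[0.006,0,0,0,0,0,255],[0.02,0,0,0,0,0,255],[0.037,0,0,0,0,0,255],[0.055,0,0,0,0,0,255],[0.072,0,0,0,0,0,255],[0.086,0,0,0,0,0,255],[0.093,0,-0.003,0,0,0,255],[0.0945,0,-0.012,0,0,0,255],[0.0945,0,-0.024,0,0,0,255],[0.0945,0,-0.034,0,0,0,255]]]'; python3 -m jog '[[[0,0,-0.004,0,0,0,255],[0,0,-0.006,0,0,0,255],[0,0,-0.007,0,0,0,255],[0,0,-0.007,0,0,0,255],[0,0,-0.007,0,0,0,255]]]'; python3 look.py scene c12.png 190 130 160 150 4
```

```text
clock: 25.67
eef_pos: [0.5807, 0.1623, 0.132]
tool_rot: [0.67, 0.742, -0.0, -0.0]
ft_force: [-0.3, -0.1, -5.2]
grip_width: 0.0279
clock: 26.08
eef_pos: [0.5817, 0.1628, 0.1269]
tool_rot: [0.67, 0.743, 0.001, 0.0]
ft_force: [0.6, 0.4, -5.0]
grip_width: 0.0278
```

View pics/c12.png

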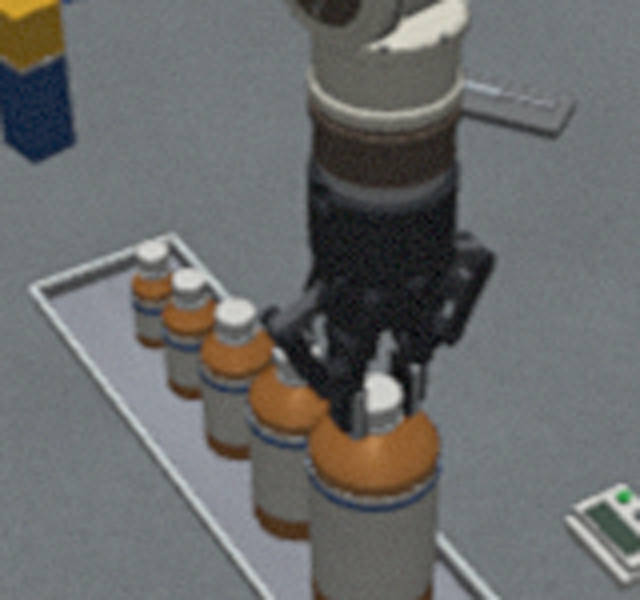

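```bash
python3 -m jog '[[[0,0,-0.002,0,0,0,255],[0,0,-0.0035,0,0,0,255],[0,0,-0.0035,0,0,0,255],[0,0,-0.0035,0,0,0,255]]]'; python3 -m jog '[[[0,0,-0.0007,0,0,0,255],[0,0,-0.0007,0,0,0,255]]]'
```

```text
clock: 26.47
eef_pos: [0.5813, 0.1626, 0.1227]
tool_rot: [0.67, 0.743, -0.0, -0.0]
ft_force: [-0.3, -0.7, -4.5]
grip_width: 0.0278
clock: 26.63
eef_pos: [0.5815, 0.1627, 0.1225]
tool_rot: [0.67, 0.743, 0.0, 0.0]
ft_force: [-1.6, 0.0, -3.3]
grip_width: 0.028
```

Contact has begun, as the force is easing. Release gradually, retreat and check.

```bash
python3 -m jog '[[[0,0,-0.0007,0,0,0,255],[0,0,-0.0007,0,0,0,255],[0,0,-0.0007,0,0,0,100],[0,0,-0.0007,0,0,0,100],[0,0,-0.0007,0,0,0,100],[0,0,-0.0007,0,0,0,100],[0,0,-0.0007,0,0,0,100],[0,0,0.02,0,0,0,100],[0,0,0.055,0,0,0,100],[0,0,0.09,0,0,0,100]]]'; python3 -m jog '[[[-0.02,0,0.01,0,0,0,100],[-0.06,0.02,0.01,0,0,0,100],[-0.1,0.04,0.01,0,0,0,100],[-0.135,0.06,0.01,0,0,0,100],[-0.17,0.08,0.01,0,0,0,100],[-0.2,0.1,0.01,0,0,0,100],[-0.22,0.12,0.01,0,0,0,100],[-0.22,0.12,0.01,0,0,0,100],[-0.22,0.12,0.01,0,0,0,100],[-0.22,0.12,0.01,0,0,0,100]]]'; python3 - <<'E'
from h import *
t=np.load('tray.npy');P={'500':(.5807,.1621),'250':(.5898,.0746),'125':(.5975,.0005),'60':(.6041,-.0627),'30':(.6099,-.1184)};D=dict(zip(P,(75,61,48,39,33)))
for n in('top','scene'):
  im=bot.camera(n);cv2.imwrite(f'pics/end_{n}.png',im);prev=None
  for k,p in P.items():
    q=proj(n,[(*p,B[k][0]+.003)])[0];v,c,ar,_=loc(n,im,k,q,.003);w=w2tray(t,v)
    g=None if prev is None else round((prev[1]-w[1])*1000-(D[k]+prev[2])/2,1);print(n,k,q.round(1),c.round(1),ar,w.round(4),'gap',g);prev=(*w,D[k])
a=cv2.imread('pics/end_top.png');b=cv2.imread('pics/end_scene.png')
cv2.imwrite('pics/end.png',np.vstack([cv2.resize(a[100:300,50:480],(800,372)),np.hstack([cv2.resize(b[150:290,180:430],(396,222)),cv2.resize(b[230:370,240:490],(396,222)),np.zeros((222,8,3),np.uint8)])]))
E
```

```text
clock: 27.47
eef_pos: [0.5802, 0.1622, 0.2114]
tool_rot: [0.67, 0.743, -0.002, -0.001]
ft_force: [0.7, -0.2, -0.6]
grip_width: 0.0522
clock: 28.3
eef_pos: [0.3617, 0.2826, 0.2222]
tool_rot: [0.67, 0.743, 0.0, 0.0]
ft_force: [0.1, -1.1, -0.1]
grip_width: 0.0519
top 500 [207.1 153.8] [208.4 154.3] 143 [-0.0015  0.128 ] gap None
top 250 [250.7 154. ] [251.2 154.4] 89 [-0.001   0.0415] gap 18.5
top 125 [285.  153.9] [286.2 154.2] 86 [-0.0009 -0.0346] gap 21.6
top 60 [312.7 153.4] [313.5 153.2] 62 [ 0.0002 -0.0972] gap 19.1
top 30 [336.2 152.9] [337.1 153.2] 63 [-0.001  -0.1533] gap 20.1
scene 500 [283.3 228.5] [284.  228.9] 91 [-0.0006  0.1326] gap None
scene 250 [263.1 216.4] [263.7 217.2] 52 [0.0001 0.0458] gap 18.8
scene 125 [248.  206.8] [242.5 202.1] 102 [ 0.003  -0.0552] gap 46.4
scene 60 [236.4 198.5] [242.5 202.1] 102 [-0.0065 -0.0742] gap -24.4
scene 30 [227.  191.4] [227.8 191.8] 30 [-0.0014 -0.1489] gap 38.6
```

View pics/end.png

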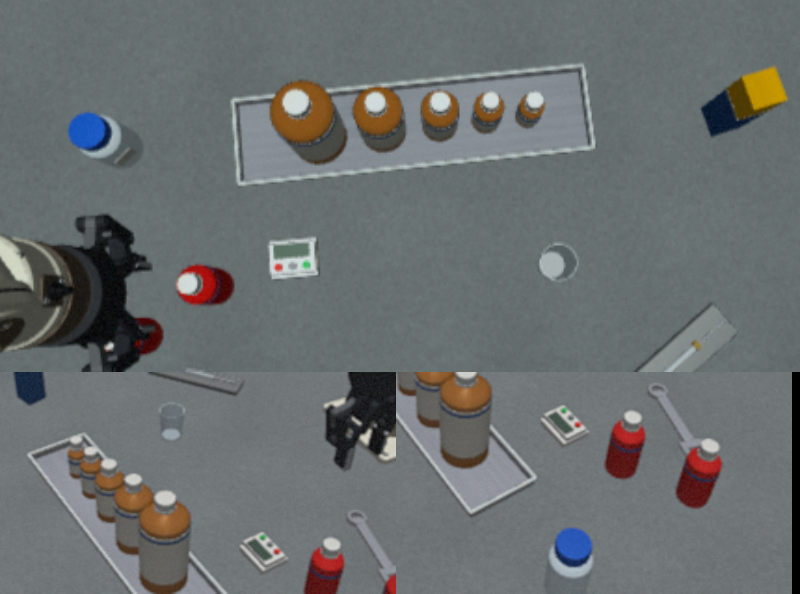

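All five bottles stand upright in order on the tray's middle line. The beaker, timer, clear bottle, carton and reds are undisturbed, and the robot is touching nothing.

```bash
python3 -c "
from workcell import bot
bot.job_done()"
```

```text
the job is handed in; nothing more can be done
```

The job is handed in at about 28 s on the robot's clock. All five amber bottles stand upright in one row along the middle of the tray: 500, 250, 125, 60, 30 from the +y end to the -y end. I gripped every bottle by its cap. I moved the 250 and 60 apart first, then placed the 30, the 125 and the 500.

**Last checks, top camera:** the gaps are 18.5, 21.6, 19.1 and 20.1 mm, and every bottle is within about 1.5 mm of the middle line. The beaker, timer, clear bottle, carton and both red look-alikes look untouched in the final pictures. The arm is clear of everything.

**Checks that failed or disagreed:**
- **Scene camera, 125 and 60:** the two caps merged into one white blob, so its figures for the gaps around those two are invalid. I relied on the top camera there. The scene camera agrees on the 500–250 gap (18.8 mm), and its picture shows the row in order.
- **Camera offset:** where both cameras give a reading, they differ by about 4 mm along y.
- **Fingertips:** they appeared about 30–35 mm higher in the pictures than the stated tool frame implies. I set the grasp heights from the pictures instead.

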